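# Swing the fly cover over the bowl that still holds potatoes

### The job

Only one of the two steel bowls on the grey step still holds potatoes. Draw the stand's slanted spring plunger, swing the round steel cover over that bowl and let the plunger snap fully home in its notch, so that the cover is locked there, then let go. Never lock the cover over the empty bowl, and leave the bowls, the jar on the stand's top, the tub and the masher where they are.

Things in the scene. Friction and masses are not known exactly. Their poses are not given: they have to be found in the camera images.
- step: Low grey plastic step, 500 x 460 mm, top 50 mm above the work surface. Fixed. Origin: centre of its underside.
- stand: Fixed two-bowl stand on the step: white base disc (180 mm across, 12 mm thick), thin steel post, round wooden top tray (250 mm across), its underside 220 mm and its top 232 mm above the step. Origin: on the post's axis at the step's top face; z up; its -x axis points roughly to the robot's right (yaw 1.0 to 1.45 rad).
- cover_arm (a joint): Angle (rad) of the grey swing arm about the post, counter-clockwise from above positive; 0: cover along the stand's +x, plunger along its -x. Positive carries the cover to the stand's +y and the plunger to its -y. Range -1 to 1, friction 0.2 N m when the pin is out. It starts within 0.07 of 0, pin in the wide slot.
- plunger (a joint): How far the plunger is drawn out along its axis (m): 0 = pin fully home in slot or notch, 0.012 = pin resting on the smooth rim, 0.024 = end of travel. Drawn more than 0.012 the pin (12 mm thick, flat tip) is clear of a slot. A spring pushes it in with 6 N (home) to 11 N. A notch is 15 mm wide: about 1 degree of play when locked.
- knob (a point): Centre of the plunger's black knob, a cylinder 28 mm thick, 32 mm long. Home, it is 135 mm from the post's axis and 125 mm above the step, on the stand's -x side, below the tray and just outside its edge: a gripper must come tilted. z axis: the pull direction and knob's axis, up and away from the post, 30 degrees from vertical; y axis: level, tangential. It swings with the arm.
- rim (a point): On the post's axis, at the height (59 mm above the step) of the conical rim of the notched ring under the tray. Towards the stand's -x the rim has a wide parking slot (15 degrees each way) and, on each side, one narrow notch 45 degrees from the slot's middle. The ring is clamped up to 5.5 degrees off: find the notch by feel, 39.5 to 50.5 degrees from -x. Between, the pin slides on the smooth rim.
- sleeve (a point): Upper end of the steel sleeve (20 mm thick, part of the swing arm) in which the plunger slides; on the knob's axis, 26 mm below the knob's centre when home. Between it and the knob there is only the 12 mm shaft.
- cover (a point): Centre of the underside of the flat round steel cover, 180 mm across, at the other end of the arm from the plunger: 165 mm from the post's axis, 75 mm above the step (15 mm above the bowls' rims).
- bowl_full: Loose stainless steel bowl, 132 mm across the rim, 60 mm high, heaped level with three potatoes. Origin: centre of its underside. It stands on the step beyond the post, 165 mm from the post's axis, about 45 degrees to one or the other side of the stand's +x axis (which side varies).
- bowl_empty: The same bowl without anything in it, on the other side. Origin: centre of its underside.
- jar: Clear glass jar with a lid held by a wire spring clip, 90 mm in diameter, 121 mm high, standing loose on the stand's tray. Origin: centre of its underside.
- tub: Orange lidded plastic tub with a press button on its lid, 148 x 108 x 93 mm, standing on the work surface beside the step. Origin: centre of its underside.
- masher: Wooden masher, 205 mm long, head 52 mm thick, lying along its x axis on the work surface beside the step. Origin: on its underside near its middle.

How it is judged (in metres and radians):
On the way, in this order (a step that is already met when the one before it is completed fails the run):
1. the plunger is drawn clear of the parking slot (value of joint plunger above 0.0115 m), for 0.1 s.
2. the plunger has snapped home with the cover over the bowl of potatoes (value of joint plunger below 0.004 m and horizontal distance between cover and bowl_full below 0.035 m), for 0.2 s.
At the end, for the whole second after the job is handed in: The cover's centre is within 35 mm (horizontally) of the centre of the bowl with potatoes, the plunger is fully home in that notch (drawn less than 4 mm), the arm is still (all of step 2 and velocity of joint cover_arm between -0.05 and 0.05 rad/s); the robot touches nothing.
It fails at once if the cover is locked over the empty bowl (value of joint plunger below 0.004 m and horizontal distance between cover and bowl_empty below 0.035 m).
It fails at once if a bowl is pushed more than 20 mm (distance of any of bowl_full, bowl_empty from where it was at the start of the episode above 0.02 m).
It fails at once if the jar, the tub or the masher is pushed more than 20 mm (distance of any of jar, tub, masher from where it was at the start of the episode above 0.02 m).
It also fails if it takes over 51 s, if anything falls off the work surface, if the arm or the gripper's body presses on something with over 40 N, if the wrist force passes 120 N, or if a joint passes its speed limit or range.

### The arm

A 6-joint arm with a two-finger parallel gripper is mounted at the origin on the work surface. World frame = base frame: x ahead of the robot, y to its left, z up, the work surface at z = 0. Lengths are in mm, angles in rad, forces in N, time in s.
With the tool pointing down it reaches from about 325 to 900 mm from the base axis. Payload 6.1 kg.
Tool frame: the origin (TCP) lies midway between the tips of the shut fingers; the grasp point (between the pads) lies grip_point_offset behind it (grip_point_offset is the distance from the TCP to the grasp point, in mm); z points along the fingers, y is the line along which they close (so a half turn about z gives the same grasp; the last joint's range is limited). The gripper opens to 87 mm and grips with 3 to 60 N. Pads are 19 mm wide; open, the fingers measure 117 mm over their backs; the gripper's body (75 mm by 190 mm) begins 51 mm behind the grasp point.
Start: joints at [1.031, 0.22, 1.526, -0, 1.395, -0.126], TCP at [251.305, 572.243, 222.538] pointing down, gripper open.
Joint ranges: [-2.98, 2.98], [-0.91, 2.08], [0.09, 2.57], [-1.24, 4.39], [0.2, 2.65], [-2.68, 2.68]. Speed limits (rad/s): [2.57, 2.57, 3.01, 3.14, 3.14, 3.14].

### API

Orientations are given as a unit quaternion [x, y, z, w].
In Python, from plant import * gives the robot as it stands.
- The arm moves only by the tool apply_moves, never from a script. Its argument "commands" is a list of rows, each a list of 7 numbers: the shift along the tool's x, y, z scaled (see below), then the turn, a rotation vector about the tool's x, y, z scaled (see below), then the gripper command: -1 is fully open, 1 is shut, values between are in proportion. A call has 1 to 12 rows; each row is the pose to reach, as a shift and turn from the pose commanded when the call began, along the tool's axes at that moment, turning the shorter way round; what a row does not reach only later rows make up. The controller multiplies each number of a shift by 0.1 m and each number of a turn by 360 degrees. A row lasts 1/10 s, in which the tool goes at most 50 mm and 8.59 degrees, less where a joint would pass 70% of its speed; a pose out of reach is approached as far as the arm can. A call with a number of a shift or a turn outside -1 to 1 is refused whole. A call with a gripper value outside its range is refused whole. The fingers move at their own pace and stop on an object; the grip force is fixed at half the most. Time passes only in rows, so rows that repeat a pose let the fingers close. It gives the time, the measured TCP pose, the force, the opening and the grip force at its end, in the units of the state.
- state(): the state, without advancing time (a new reading comes with each control period).
- get_image(name): name is "side" or "top"; returns the picture (420x560x3 uint8, red, green, blue); there is no depth.
- get_calibration(name): a dict with "fov_y" (degrees; the focal length in pixels is half the picture's height over the tangent of half this angle, whatever the lens; pixels are square), "cx", "cy" (the principal point, pixels), "dist" ([k1, k2, p1, p2, k3] as OpenCV has them; the pictures are not rectified), "R" (3x3) and "t" (3): a world point X has camera coordinates R X + t. Camera axes: x right, y down, z forward; pixel columns grow to the right and rows downward; lengths in mm; the calibration is good to about 2 mm. A picture is of the moment at which its call begins. get_calibration takes no time and is no camera call.
- sign_off(): hands the job in; it is judged then, once.
Trained networks look in the newest picture that a camera, given by its name, has taken for a name from the list of things; names that differ only in an ending like _2 or _b are one class to them, and where a whole thing is asked for, a point or a joint stands for the part that bears it (a point fixed in the world has none). Each returns a list of dicts, best first, with "score" (0 to 1); they miss things now and then, are a little off and sometimes report something else, mostly with a low value. They report only what shows in the picture. A call takes as long as a camera call.
- search_frame(name, camera): "box" ([left, top, right, bottom] as shares, 0 to 1, of the picture: columns of its width, rows of its height, round what is visible of it).
- cut_out(name, camera): "pixels" (420x560 bool, what is visible of it) and "box" ([left, top, right, bottom] as shares, 0 to 1, of the picture: columns of its width, rows of its height, round what is visible of it).
The state is a dict: "time_s": time; "q": joint angles; "qvel": joint speeds; "tau": joint torques, N m; "tcp_pos": TCP position; "tcp_rot": TCP orientation; "wrist_force": force on the tool from outside, world axes, zero at the start; "moment": the same for the moment, N m; "finger_gap": finger opening in mm; "grasp_force": force on a finger pad.
Only numpy, scipy, OpenCV 4.12 (cv2) and the standard library are available. Lean on these libraries where they do the work, as an engineer would, in place of code of your own. Each camera call takes 0.05 s, during which the arm holds its last target. There are 200 camera calls.

## Working session

There is one attempt and no reset: what is moved stays moved. The work goes in short steps, Python scripts to look and compute and a tool call to move; the robot and the scene stay as the last step left them, time stands still between calls to the robot, and variables do not carry over. Pictures are saved under pics/ and viewed, at most 10 in all, crops included, and the job is handed in when it is done.

Besides the shell and the picture viewer there is one more tool, called after "Call:" as name(argument=value, ...) on one line, values as JSON. apply_moves: Moves the arm, as the interface text tells. Shifts and turns lie within -1 to 1; 1 stands for 0.1 m of shift or 360 degrees of turn. Its arguments: {"type":"object","properties":{"commands":{"type":"array","items":{"type":"array","items":{"type":"number","minimum":-1,"maximum":1}}}},"required":["commands"]}

```bash
ls; mkdir -p pics
python3 - <<'E'
from plant import *
import cv2,numpy as np
s=state();print(s)
for n in("side","top"):
    im=get_image(n);cv2.imwrite(f"pics/{n}0.png",im[:,:,::-1])
    c=get_calibration(n);print(n,c)
    for o in("bowl_full","bowl_empty","knob","cover","stand","jar","step","tub","masher"):
        for d in cut_out(o,n)[:2]:
            ys,xs=np.nonzero(d["pixels"]);print(o,round(d["score"],2),xs.mean().round(1),ys.mean().round(1),xs.min(),ys.min(),xs.max(),ys.max())
E
```

```text
pics
{'time_s': 0.0, 'q': array([ 1.03090155e+00,  2.21240329e-01,  1.52760595e+00,  1.22730404e-06,
        1.39467424e+00, -1.26099015e-01]), 'qvel': array([-0.00201668,  0.00015477,  0.00129833, -0.00112275,  0.00033031,
        0.001285  ]), 'tau': array([ 1.85729659e-03, -4.94638824e+01, -3.87360513e+01,  6.97517116e-02,
        5.77438809e-02, -1.50962633e-04]), 'tcp_pos': array([250.99053692, 571.72102289, 221.43117536]), 'tcp_rot': array([ 2.05424943e-01,  9.78672399e-01, -9.10784940e-04, -3.15658564e-04]), 'wrist_force': array([-0.3184741 , -1.09170073,  0.5469426 ]), 'moment': array([-0.02148682,  0.00172545,  0.02217654]), 'grasp_force': 0.0, 'finger_gap': 87.11462539270657}
side {'fov_y': 44.450110186988546, 'cx': 284.8221915575606, 'cy': 209.97325763372106, 'dist': array([0.04552658, 0.        , 0.        , 0.        , 0.        ]), 'R': array([[-0.82975062, -0.55773258,  0.02117249],
       [-0.38516963,  0.54474687, -0.74491288],
       [ 0.40392853, -0.62624693, -0.66682571]]), 't': array([ 568.42364505,  364.74058114, 1617.50237212])}
bowl_full 0.59 304.8 248.5 295 2
[... 303 characters left out ...]
1 352 170 390 203
top {'fov_y': 42.008774991823984, 'cx': 273.9731582327506, 'cy': 211.47654809042774, 'dist': array([0.0710249, 0.       , 0.       , 0.       , 0.       ]), 'R': array([[-0.00684642, -0.99988369,  0.01362841],
       [-0.98853649,  0.00471184, -0.15090858],
       [ 0.15082681, -0.01450536, -0.98845378]]), 't': array([  27.51025586,  647.38163575, 1606.58032832])}
bowl_full 0.73 236.6 256.9 215 238 259 275
bowl_empty 0.65 245.2 167.6 227 153 269 185
stand 0.75 265.7 211.7 195 163 339 257
jar 0.84 294.3 206.3 276 186 313 226
step 0.71 241.5 234.8 170 137 336 313
tub 0.58 106.7 237.1 85 211 129 263
masher 0.63 425.1 237.0 408 212 441 276
masher 0.2 293.9 206.3 276 186 312 226
```

Run:
```python
import cv2
a=cv2.imread("pics/side0.png")[130:340,160:440];b=cv2.imread("pics/top0.png")[120:330,80:460]
cv2.imwrite("pics/a.png",cv2.resize(a,(800,600),interpolation=2));cv2.imwrite("pics/b.png",cv2.resize(b,None,fx=2.1,fy=2.1,interpolation=2))
```

```text
(no output)
```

View pics/a.png

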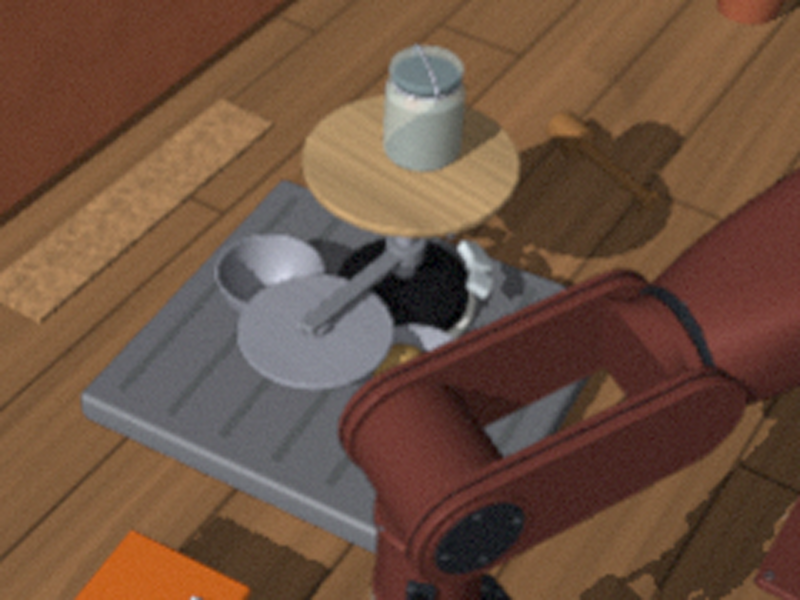

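View pics/b.png

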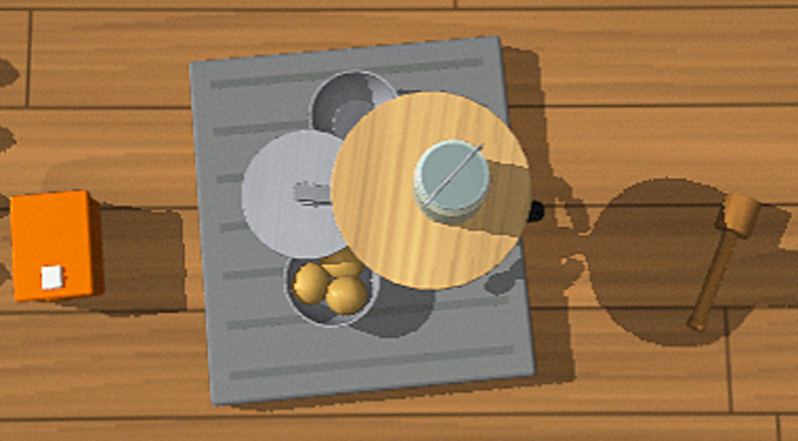

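The side view shows the tray, the cover parked between the bowls, and the empty bowl at crop (270,265). The top view shows the potato bowl near the robot at crop (333,285), the empty bowl far away, and the knob peeking out at crop (537,211). The potatoes are on the stand's +y side, so the arm has to swing positive.

```bash
cat > h.py <<'E'
from plant import *
import numpy as np,cv2
from scipy.spatial.transform import Rotation as R
from scipy.optimize import least_squares
def proj(n,X):
    c=get_calibration(n);f=210/np.tan(np.radians(c["fov_y"]/2))
    K=np.array([[f,0,c["cx"]],[0,f,c["cy"]],[0,0,1]])
    return cv2.projectPoints(np.atleast_2d(X).astype(float),cv2.Rodrigues(c["R"])[0],c["t"],K,c["dist"])[0][:,0]
A=np.linspace(0,2*np.pi,180)
def circ(x,y,z,r): return np.c_[x+r*np.cos(A),y+r*np.sin(A),z+0*A]
def ext(n,*cs):
    p=np.vstack([proj(n,circ(*c)) for c in cs]);return np.array([*p.min(0),*p.max(0)])
E
python3 - <<'E'
from h import *
T=lambda *a:np.array([80+a[0]/2.1,120+a[1]/2.1]) ; S=lambda u,v:np.array([160+u/2.857,130+v/2.857])
tt=np.r_[T(331,91),T(531,290)]; ts=np.r_[S(303,96),S(520,235)]
ct=np.r_[T(241,130),T(0,258)]; cs=np.r_[S(237,275),S(393,386)]
fT=T(285,0)[0],T(0,327)[1]; eT=T(309,71)
def f(p):
    x,y,yaw,a=p
    e1=ext("top",(x,y,270,125),(x,y,282,125))-tt
    e2=ext("side",(x,y,270,125),(x,y,282,125))-ts
    d=yaw+a;c=(x+165*np.cos(d),y+165*np.sin(d),126,90)
    e3=(ext("top",c)-ct)[[0,1,3]]; e4=ext("side",c)-cs
    b=lambda s:(x+165*np.cos(yaw+s),y+165*np.sin(yaw+s),110,66)
    F=ext("top",b(.785));E=ext("top",b(-.785))
    return np.r_[e1,e2,e3,e4,.5*(F[0]-fT[0]),.5*(F[3]-fT[1]),.5*(E[:2]-eT)]
r=least_squares(f,[650,30,1.3,0],loss="soft_l1");x,y,yaw,a=r.x
print(r.x,f(r.x).round(1))
d=yaw+a+np.pi;k=np.array([x+135*np.cos(d),y+135*np.sin(d),175]);print("knob",k,proj("top",k),proj("side",k))
import plant;print(grip_point_offset if 'grip_point_offset' in dir(plant) else [n for n in dir(plant) if n[0]!='_'])
E
```

```text
[ 6.16450790e+02 -1.62998609e+00  1.43182674e+00  2.42044370e-02] [-0.7 -0.6  0.3  0.1  0.  -2.1  0.7  0.5  0.1 -0.7  0.2  0.2 -0.3  0.5
  0.2 -0.6  0.3 -0.4 -0.5]
knob [ 600.9914825  -135.74191627  175.        ] [[331.89889608 220.88452602]] [[326.76229983 189.99682821]]
18.700000000000003
```

```bash
cat >> h.py <<'E'
PX,PY,YAW,A0=616.5,-1.6,1.4318,0.0242
def tgt(a,draw=0,back=0,tilt=30,side=0):
    """TCP pose gripping the knob at arm angle a; back = mm retreat along tool axis"""
    d=YAW+a+np.pi;u=np.array([np.cos(d),np.sin(d),0]);t=np.array([-u[1],u[0],0]);z=np.array([0,0,1.])
    k=u/2+z*np.sqrt(.75);c=np.array([PX,PY,175])+135*u+draw*k
    zt=-(np.sin(np.radians(tilt))*u+np.cos(np.radians(tilt))*z)
    M=np.c_[np.cross(t,zt),t,zt]
    return c+(grip_point_offset-back)*zt+side*t,M
def rel(p,M,frm=None):
    s=state();p0,M0=(s["tcp_pos"],R.from_quat(s["tcp_rot"]).as_matrix()) if frm is None else frm
    sh=M0.T@(np.array(p)-p0)/100;rv=R.from_matrix(M0.T@M).as_rotvec()/(2*np.pi)
    return np.r_[sh,rv].round(3).tolist()
E
python3 - <<'E'
from h import *
M0=R.from_quat(state()["tcp_rot"]).as_matrix()
for w in ([300,500,320],[360,380,420],[390,290,430],[400,150,430]): print(w,rel(w,M0))
print(tgt(A0,0,120),tgt(.8,15))
print(rel(*tgt(A0,0,120)))
E
```

```text
[300, 500, 320] [-0.736, -0.466, -0.975, 0.0, 0.0, 0.0]
[360, 380, 420] [-1.768, -1.323, -1.975, 0.0, 0.0, 0.0]
[390, 290, 430] [-2.405, -2.026, -2.075, 0.0, 0.0, 0.0]
[400, 150, 430] [-3.059, -3.268, -2.075, 0.0, 0.0, 0.0]
(array([ 595.23483992, -186.02807668,  262.7283734 ]), array([[ 0.09919832,  0.99341813,  0.05727218],
       [ 0.86032534, -0.11454436,  0.49670907],
       [ 0.5       ,  0.        , -0.8660254 ]])) (array([ 698.24204154, -106.70547628,  171.79570601]), array([[-0.53166117,  0.78937646, -0.30695472],
       [ 0.68362007,  0.61390944,  0.39468823],
       [ 0.5       ,  0.        , -0.8660254 ]]))
[-6.198, -5.56, -0.402, -0.053, 0.072, 0.198]
```

Call:
apply_moves(commands=[[-0.3, -0.2, -0.4, 0, 0, 0, -1], [-0.6, -0.4, -0.8, 0, 0, 0, -1], [-0.8, -0.7, -1, 0, 0, 0, -1], [-0.9, -0.9, -1, 0, 0, 0, -1]])

```text
time_s: 1.4
tcp_pos: [299.9, 453.1, 327.9]
tcp_rot: [0.206, 0.979, 0.003, 0.002]
wrist_force: [0.6, 0.5, -0.0]
finger_gap: 87.0
grasp_force: 0.0
```

Call:
apply_moves(commands=[[-0.3, -0.3, -0.3, 0, 0, 0.02, -1], [-0.6, -0.6, -0.6, 0, 0, 0.04, -1], [-0.9, -0.9, -0.9, 0, 0, 0.06, -1], [-1, -1, -1, 0, 0, 0.08, -1]])

```text
time_s: 1.8
tcp_pos: [350.1, 319.7, 426.1]
tcp_rot: [0.446, 0.895, 0.002, 0.002]
wrist_force: [0.2, 0.1, -0.0]
finger_gap: 87.1
grasp_force: 0.0
```

Run:
```python
from h import *
s=state();print(s["time_s"],s["tcp_pos"],s["q"])
_,M=tgt(A0)
for w in ([390,250,430],[420,200,430],[400,100,440]): print(w,rel(w,M))
```

```text
1.8 [350.1414949  319.7307398  426.13657315] [ 5.74163018e-01 -1.99456959e-01  1.57610169e+00 -9.27388485e-04
  1.76002984e+00 -7.31268274e-02]
[390, 250, 430] [-0.797, -0.102, -0.038, -0.031, 0.079, 0.119]
[420, 200, 430] [-1.376, -0.164, -0.038, -0.031, 0.079, 0.119]
[400, 100, 440] [-2.054, -0.926, -0.141, -0.031, 0.079, 0.119]
```

Call:
apply_moves(commands=[[-0.3, -0.2, -0.1, 0, 0, 0.02, -1], [-0.6, -0.4, -0.1, 0, 0, 0.04, -1], [-0.9, -0.6, -0.1, 0, 0, 0.06, -1], [-1, -0.9, -0.1, 0, 0, 0.08, -1], [-1, -0.9, -0.1, 0, 0, 0.1, -1]])

```text
time_s: 2.3
tcp_pos: [337.5, 185.5, 433.4]
tcp_rot: [0.701, 0.713, 0.001, 0.001]
wrist_force: [1.2, 0.8, 0.0]
finger_gap: 86.7
grasp_force: 0.0
```

Run:
```python
from h import *
s=state();print(s["time_s"],s["tcp_pos"],s["q"])
_,M=tgt(A0)
for w in ([430,100,440],[430,0,440]): print(w,rel(w,M))
```

```text
2.3 [337.49204741 185.49910359 433.44926409] [ 2.97735642e-01 -4.16536558e-01  1.73020627e+00 -8.07307721e-04
  1.82625156e+00  2.79774729e-01]
[430, 100, 440] [-0.871, 0.91, -0.064, -0.005, 0.083, 0.021]
[430, 0, 440] [-1.871, 0.892, -0.063, -0.005, 0.083, 0.021]
```

Call:
apply_moves(commands=[[-0.4, 0.2, 0, 0, 0, 0.01, -1], [-0.8, 0.4, 0, 0, 0, 0.02, -1], [-1, 0.6, 0, 0, 0, 0.02, -1]])

```text
time_s: 2.6
tcp_pos: [401.3, 87.2, 433.0]
tcp_rot: [0.742, 0.67, 0.0, 0.001]
wrist_force: [1.1, 1.8, -0.6]
finger_gap: 86.9
grasp_force: 0.0
```

Call:
apply_moves(commands=[[-0.4, 0.1, 0, 0, 0, 0, -1], [-0.8, 0.2, 0, 0, 0, 0, -1], [-1, 0.2, 0, 0, 0, 0, -1]])

```text
time_s: 2.9
tcp_pos: [411.1, -14.8, 432.2]
tcp_rot: [0.742, 0.67, -0.0, 0.0]
wrist_force: [0.6, 0.6, -0.3]
finger_gap: 87.3
grasp_force: 0.0
```

Call:
apply_moves(commands=[[-0.4, 0.1, 0, 0, 0, 0, -1], [-0.8, 0.2, 0, 0, 0, 0, -1], [-1, 0.2, 0, 0, 0, 0, -1]])

```text
time_s: 3.2
tcp_pos: [420.8, -116.4, 432.1]
tcp_rot: [0.742, 0.67, -0.0, 0.0]
wrist_force: [0.3, 0.0, -0.9]
finger_gap: 86.8
grasp_force: 0.0
```

Call:
apply_moves(commands=[[-0.4, 0, 0, 0, 0.02, 0, -1], [-0.8, 0, 0, 0, 0.04, 0, -1], [-1, 0, 0, 0, 0.06, 0, -1], [-1, 0, 0, 0, 0.08, 0, -1]])

```text
time_s: 3.6
tcp_pos: [410.4, -216.0, 432.7]
tcp_rot: [0.719, 0.648, 0.186, -0.167]
wrist_force: [1.1, 0.7, -1.0]
finger_gap: 87.0
grasp_force: 0.0
```

Run:
```python
from h import *
s=state();print(s["time_s"],s["tcp_pos"],s["q"])
for b in (120,200): print(rel(*tgt(A0,0,b)))
p,M=tgt(A0,0,200);print(p)
```

```text
3.6 [ 410.35530974 -215.98157149  432.65770226] [-0.91451779 -0.02009011  1.47794338  0.38373674  2.03477963 -0.69927547]
[-0.398, 1.806, 1.725, -0.001, 0.003, 0.002]
[-0.412, 1.802, 0.925, -0.001, 0.003, 0.002]
[ 590.65306559 -225.76480206  332.01040571]
```

Call:
apply_moves(commands=[[-0.2, 0.4, 0.1, 0, 0, 0, -1], [-0.4, 0.8, 0.2, 0, 0, 0, -1], [-0.4, 1, 0.3, 0, 0, 0, -1]])

```text
time_s: 3.9
tcp_pos: [509.6, -245.6, 383.4]
tcp_rot: [0.719, 0.648, 0.184, -0.168]
wrist_force: [-0.3, 0.9, -0.3]
finger_gap: 86.7
grasp_force: 0.0
```

Call:
apply_moves(commands=[[0, 0.4, 0.2, 0, 0, 0, -1], [0, 0.8, 0.5, 0, 0, 0, -1], [0, 0.8, 0.6, 0, 0, 0, -1], [0, 0.8, 0.6, 0, 0, 0, -1]])

```text
time_s: 4.3
tcp_pos: [590.5, -221.3, 331.4]
tcp_rot: [0.718, 0.65, 0.184, -0.17]
wrist_force: [-0.4, -0.2, 0.1]
finger_gap: 87.2
grasp_force: 0.0
```

Run:
```python
from h import *
s=state();print(s["time_s"],s["tcp_pos"],s["q"])
for b in (60,0): print(rel(*tgt(A0,0,b)))
a=get_image("side");b=get_image("top")
cv2.imwrite("pics/c.png",np.hstack([cv2.resize(x[130:290,220:420],(400,320),interpolation=2) for x in(a,b)])[:,:,::-1])
for n in("side","top"):
    print(n,[(d["score"],(np.array(d["box"])*[560,420,560,420]).round(0)) for d in search_frame("knob",n)],proj(n,tgt(A0,0,18.7)[0]))
```

```text
4.3 [ 590.50325931 -221.30776529  331.37338864] [-0.70487089  0.35433517  1.24123735  0.42147551  1.83176362 -0.55520092]
[-0.01, 0.024, 1.373, -0.002, 0.003, 0.002]
[0.001, 0.031, 1.973, -0.002, 0.003, 0.002]
side [] [[326.74702789 189.99661295]]
top [(0.64, array([332., 217., 341., 227.]))] [[331.88759616 220.86856992]]
```

View pics/c.png

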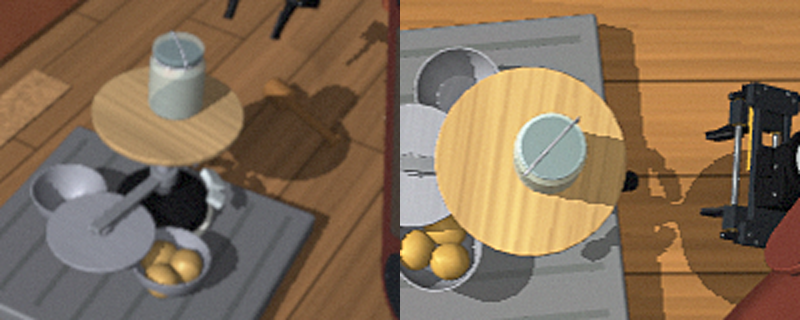

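The potato bowl is on the near side, the knob peeks out at the tray's right edge (crop 628,181), and the open gripper lines up with it from the right. I'll go in along the tool axis.

Call:
apply_moves(commands=[[0, 0, 0.4, 0, 0, 0, -1], [0, 0, 0.8, 0, 0, 0, -1], [0, 0, 1, 0, 0, 0, -1], [0, 0, 1, 0, 0, 0, -1]])

```text
time_s: 4.9
tcp_pos: [594.1, -173.7, 245.4]
tcp_rot: [0.718, 0.65, 0.184, -0.168]
wrist_force: [-0.7, -0.7, -0.7]
finger_gap: 87.2
grasp_force: 0.0
```

Call:
apply_moves(commands=[[0, 0, 0.25, 0, 0, 0, -1], [0, 0, 0.5, 0, 0, 0, -1], [0, 0, 0.7, 0, 0, 0, -1], [0, 0, 0.85, 0, 0, 0, -1], [0, 0, 0.97, 0, 0, 0, -1], [0, 0, 0.97, 0, 0, 0, -1]])

```text
time_s: 5.5
tcp_pos: [600.0, -128.1, 161.4]
tcp_rot: [0.718, 0.65, 0.184, -0.167]
wrist_force: [-0.8, 0.9, -0.1]
finger_gap: 87.0
grasp_force: 0.0
```

Run:
```python
from h import *
s=state();print(s["time_s"],s["tcp_pos"],s["wrist_force"],rel(*tgt(A0)))
a=get_image("side");b=get_image("top")
cv2.imwrite("pics/d.png",np.hstack([cv2.resize(x[130:290,220:420],(400,320),interpolation=2) for x in(a,b)])[:,:,::-1])
```

```text
5.5 [ 599.95324498 -128.13514909  161.40630484] [-0.82780464  0.90996286 -0.12390635] [0.004, 0.02, 0.032, -0.001, 0.003, 0.002]
```

View pics/d.png

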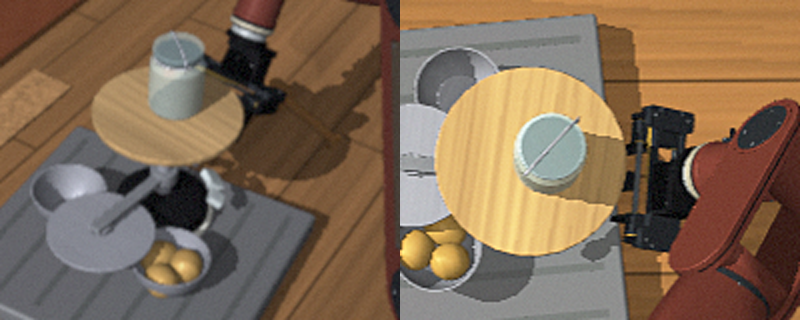

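The gripper straddles the knob just outside the tray's edge, with nothing disturbed. Closing now.

Call:
apply_moves(commands=[[0, 0, 0.03, 0, 0, 0, 0], [0, 0, 0.03, 0, 0, 0, 0.4], [0, 0, 0.03, 0, 0, 0, 0.6], [0, 0, 0.03, 0, 0, 0, 1], [0, 0, 0.03, 0, 0, 0, 1], [0, 0, 0.03, 0, 0, 0, 1], [0, 0, 0.03, 0, 0, 0, 1], [0, 0, 0.03, 0, 0, 0, 1]])

```text
time_s: 6.4
tcp_pos: [600.8, -127.1, 159.2]
tcp_rot: [0.718, 0.65, 0.185, -0.166]
wrist_force: [1.8, -2.1, -0.6]
finger_gap: 31.1
grasp_force: 0.9
```

Run:
```python
from h import *
s=state();print(s["time_s"],s["tcp_pos"],s["wrist_force"],s["moment"],s["finger_gap"],s["grasp_force"],rel(*tgt(A0)))
```

```text
6.4 [ 600.79444896 -127.11751518  159.23826899] [ 1.84364777 -2.11507086 -0.58247564] [-0.51540666 -0.16041234 -0.18252832] 31.068369188729033 0.9374901652336121 [0.005, 0.012, 0.008, -0.001, 0.003, 0.002]
```

Call:
apply_moves(commands=[[0, 0, 0, 0, 0, 0, 1], [0, 0, 0, 0, 0, 0, 1], [0, 0, 0, 0, 0, 0, 1], [0, 0, 0, 0, 0, 0, 1]])

```text
time_s: 6.8
tcp_pos: [600.7, -127.2, 159.2]
tcp_rot: [0.718, 0.65, 0.185, -0.166]
wrist_force: [2.0, -2.4, -0.7]
finger_gap: 27.2
grasp_force: 30.0
```

Run:
```python
from h import *
s=state();print(s["time_s"],s["tcp_pos"],s["wrist_force"],s["moment"],s["finger_gap"],s["grasp_force"],rel(*tgt(A0)))
```

```text
6.8 [ 600.66338138 -127.1515851   159.21688944] [ 2.03997036 -2.37127744 -0.6933737 ] [-0.67926271 -0.37250665 -0.37953359] 27.183241168896586 29.989913671743125 [0.006, 0.014, 0.008, -0.001, 0.003, 0.002]
```

Call:
apply_moves(commands=[[0, 0, -0.04, 0, 0, 0, 1], [0, 0, -0.08, 0, 0, 0, 1], [0, 0, -0.12, 0, 0, 0, 1], [0, 0, -0.16, 0, 0, 0, 1], [0, 0, -0.18, 0, 0, 0, 1], [0, 0, -0.18, 0, 0, 0, 1], [0, 0, -0.18, 0, 0, 0, 1]])

```text
time_s: 7.5
tcp_pos: [598.9, -135.6, 174.2]
tcp_rot: [0.718, 0.65, 0.184, -0.167]
wrist_force: [-0.2, -0.3, -12.7]
finger_gap: 27.2
grasp_force: 30.1
```

Run:
```python
from h import *
s=state();M=R.from_quat(s["tcp_rot"]).as_matrix();print(s["time_s"],s["tcp_pos"],M.T@s["wrist_force"],s["finger_gap"],s["grasp_force"],rel(*tgt(A0)))
# arc rows, with local frame = pose at A0,draw; draw ends at 13.5mm
p0,M0=tgt(A0,17)
for i in range(1,12):
    a=np.radians(2.4*i);print(i,rel(*tgt(A0+a,17),(p0,M0)))
```

```text
7.5 [ 598.89319999 -135.5662915   174.21065596] [-6.41293309 -0.1067489  10.99692711] 27.21013400551894 30.05520428996533 [0.008, 0.023, 0.18, -0.001, 0.003, 0.002]
1 [0.001, 0.056, 0.001, 0.003, 0.0, -0.006]
2 [0.004, 0.112, 0.002, 0.007, 0.0, -0.012]
3 [0.009, 0.168, 0.005, 0.01, 0.0, -0.017]
4 [0.016, 0.224, 0.009, 0.013, 0.0, -0.023]
5 [0.025, 0.279, 0.015, 0.017, 0.0, -0.029]
6 [0.036, 0.334, 0.021, 0.02, 0.0, -0.035]
7 [0.05, 0.388, 0.029, 0.023, 0.0, -0.04]
8 [0.065, 0.441, 0.037, 0.027, 0.0, -0.046]
9 [0.082, 0.494, 0.047, 0.03, 0.0, -0.052]
10 [0.1, 0.546, 0.058, 0.033, 0.0, -0.058]
11 [0.121, 0.596, 0.07, 0.037, 0.0, -0.064]
```

Call:
apply_moves(commands=[[0.001, 0.056, 0.001, 0.003, 0, -0.006, 1], [0.004, 0.112, 0.002, 0.007, 0, -0.012, 1], [0.009, 0.168, 0.005, 0.01, 0, -0.017, 1], [0.016, 0.224, 0.009, 0.013, 0, -0.023, 1], [0.025, 0.279, 0.015, 0.017, 0, -0.029, 1], [0.036, 0.334, 0.021, 0.02, 0, -0.035, 1], [0.05, 0.388, 0.029, 0.023, 0, -0.04, 1], [0.065, 0.441, 0.037, 0.027, 0, -0.046, 1], [0.082, 0.494, 0.047, 0.03, 0, -0.052, 1], [0.1, 0.546, 0.058, 0.033, 0, -0.058, 1], [0.121, 0.596, 0.07, 0.037, 0, -0.064, 1], [0.121, 0.596, 0.07, 0.037, 0, -0.064, 1]])

```text
time_s: 8.7
tcp_pos: [661.5, -128.9, 172.7]
tcp_rot: [0.55, 0.797, 0.137, -0.207]
wrist_force: [3.7, -3.9, -15.1]
finger_gap: 27.6
grasp_force: 30.1
```

Run:
```python
from h import *
s=state();M=R.from_quat(s["tcp_rot"]).as_matrix();print(s["time_s"],s["tcp_pos"],M.T@s["wrist_force"],s["finger_gap"],s["grasp_force"],s["q"])
a=A0+np.radians(26.4);print(a,rel(*tgt(a,17)))
for i in range(1,4):print(rel(*tgt(a+np.radians(2*i),17),tgt(a,17)))
b=a+np.radians(4)
b_=get_image("top");a_=get_image("side")
cv2.imwrite("pics/e.png",np.hstack([cv2.resize(x[130:290,220:420],(400,320),interpolation=2) for x in(a_,b_)])[:,:,::-1])
```

```text
8.7 [ 661.4898511  -128.90110871  172.66616921] [-11.61752576   2.22979612  10.80490393] 27.5857640130048 30.118510925676674 [-0.47319047  0.64536271  1.13807135  0.32591582  1.74124469 -0.84274419]
0.484966922526503 [0.012, 0.009, -0.004, -0.003, 0.004, 0.002]
[0.001, 0.047, 0.0, 0.003, 0.0, -0.005]
[0.003, 0.094, 0.002, 0.006, 0.0, -0.01]
[0.006, 0.14, 0.004, 0.008, -0.0, -0.014]
```

View pics/e.png

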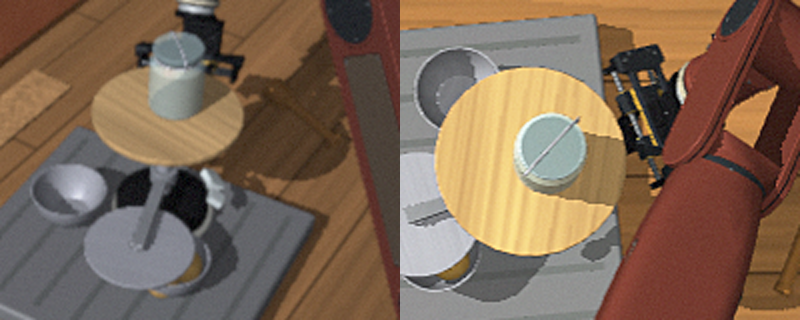

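The cover is turning toward the potato bowl and the knob is still held. Next: a few degrees more onto the smooth rim, ease in, then open slightly so the plunger is free and a finger does the pushing.

Call:
apply_moves(commands=[[0.006, 0.04, 0, 0, 0, -0.003, 1], [0.011, 0.08, 0, 0.002, 0.002, -0.006, 1], [0.014, 0.1, 0, 0.003, 0.004, -0.008, 1], [0.014, 0.1, 0.03, 0.003, 0.004, -0.008, 1], [0.014, 0.1, 0.045, 0.003, 0.004, -0.008, 1], [0.014, 0.1, 0.055, 0.003, 0.004, -0.008, 1], [0.014, 0.1, 0.055, 0.003, 0.004, -0.008, 0.08], [0.014, 0.1, 0.055, 0.003, 0.004, -0.008, 0.08], [0.014, 0.1, 0.08, 0.003, 0.004, -0.008, 0.08], [0.014, 0.1, 0.11, 0.003, 0.004, -0.008, 0.08]])

```text
time_s: 9.8
tcp_pos: [667.6, -117.6, 166.6]
tcp_rot: [0.526, 0.809, 0.143, -0.219]
wrist_force: [-0.6, 1.0, 0.2]
finger_gap: 39.4
grasp_force: 0.0
```

Run:
```python
from h import *
s=state();M=R.from_quat(s["tcp_rot"]).as_matrix();print(s["time_s"],s["tcp_pos"],M.T@s["wrist_force"],s["finger_gap"],s["grasp_force"],s["q"])
a=A0+np.radians(30.4);print(a,rel(*tgt(a,6)))
for i in range(1,13):print(rel(*tgt(a+np.radians(1*i),6,side=6),tgt(a,6)))
```

```text
9.8 [ 667.59217145 -117.55311933  166.62935531] [ 1.1346209  -0.17953658  0.38104381] 39.42304916803788 0.0 [-0.45765742  0.68321175  1.10246423  0.33633895  1.76707766 -0.87926948]
0.5547800926062761 [-0.03, 0.001, 0.013, -0.0, -0.001, 0.0]
[0.001, 0.082, 0.001, 0.001, 0.0, -0.002]
[0.002, 0.105, 0.001, 0.003, -0.0, -0.005]
[0.004, 0.127, 0.002, 0.004, 0.0, -0.007]
[0.006, 0.15, 0.004, 0.006, 0.0, -0.01]
[0.009, 0.172, 0.005, 0.007, 0.0, -0.012]
[0.012, 0.194, 0.007, 0.008, 0.0, -0.014]
[0.015, 0.216, 0.008, 0.01, -0.0, -0.017]
[0.018, 0.238, 0.01, 0.011, -0.0, -0.019]
[0.022, 0.261, 0.013, 0.012, -0.0, -0.022]
[0.026, 0.282, 0.015, 0.014, -0.0, -0.024]
[0.03, 0.304, 0.018, 0.015, -0.0, -0.026]
[0.035, 0.326, 0.02, 0.017, 0.0, -0.029]
```

Call:
apply_moves(commands=[[-0.01, 0.05, 0.01, 0, 0, 0, 0.08], [-0.02, 0.08, 0.01, 0.001, 0, -0.002, 0.08], [-0.02, 0.105, 0.01, 0.003, 0, -0.005, 0.08], [-0.02, 0.127, 0.01, 0.004, 0, -0.007, 0.08], [-0.02, 0.15, 0.01, 0.006, 0, -0.01, 0.08], [-0.02, 0.172, 0.01, 0.007, 0, -0.012, 0.08]])

```text
time_s: 10.4
tcp_pos: [683.0, -111.6, 163.4]
tcp_rot: [0.49, 0.831, 0.132, -0.227]
wrist_force: [-5.8, 0.2, 1.2]
finger_gap: 40.1
grasp_force: 2.1
```

```bash
cat >> h.py <<'E'
def rep(a):
    s=state();M=R.from_quat(s["tcp_rot"]).as_matrix();print(s["time_s"],"F",(M.T@s["wrist_force"]).round(1),s["finger_gap"],s["grasp_force"],rel(*tgt(a,6,side=6)))
    im=get_image("side");d=cut_out("cover","side")[:1]
    if d: print("cover box",(np.array(d[0]["box"])*[560,420,560,420]).round(0))
    for deg in (30,36,40,45,50):
        c=YAW+np.radians(deg);print(deg,ext("side",(PX+165*np.cos(c),PY+165*np.sin(c),126,90)).round(0))
E
python3 - <<'E'
from h import *
a=A0+np.radians(35.4);rep(a)
for i in range(1,13):print(rel(*tgt(a+np.radians(1*i),6,side=6),tgt(a,6,side=6)))
E
```

```text
10.4 F [ 3.2 -4.9  0.4] 40.0774271319326 2.0860015059588477 [0.001, 0.008, -0.006, -0.001, -0.001, 0.0]
cover box [270. 210. 325. 274.]
30 [265. 234. 321. 274.]
36 [270. 234. 326. 275.]
40 [274. 234. 330. 275.]
45 [278. 235. 334. 275.]
50 [283. 234. 339. 275.]
[0.001, 0.022, 0.001, 0.001, -0.0, -0.002]
[0.002, 0.045, 0.001, 0.003, -0.0, -0.005]
[0.004, 0.067, 0.002, 0.004, -0.0, -0.007]
[0.006, 0.09, 0.004, 0.006, -0.0, -0.01]
[0.009, 0.112, 0.005, 0.007, -0.0, -0.012]
[0.012, 0.134, 0.007, 0.008, -0.0, -0.014]
[0.015, 0.156, 0.008, 0.01, -0.0, -0.017]
[0.018, 0.178, 0.01, 0.011, -0.0, -0.019]
[0.022, 0.201, 0.013, 0.012, -0.0, -0.022]
[0.026, 0.222, 0.015, 0.014, -0.0, -0.024]
[0.03, 0.244, 0.018, 0.015, -0.0, -0.026]
[0.035, 0.266, 0.02, 0.017, -0.0, -0.029]
```

Call:
apply_moves(commands=[[0.001, 0.02, 0, 0.001, 0, -0.002, 0.08], [0.002, 0.04, 0, 0.002, 0, -0.004, 0.08], [0.003, 0.055, 0, 0.003, 0, -0.006, 0.08], [0.004, 0.07, 0, 0.004, 0, -0.008, 0.08], [0.006, 0.09, 0, 0.006, 0, -0.01, 0.08]])

```text
time_s: 11.0
tcp_pos: [691.0, -107.5, 163.7]
tcp_rot: [0.459, 0.849, 0.124, -0.231]
wrist_force: [-3.8, -0.9, -2.3]
finger_gap: 40.1
grasp_force: 1.8
```

Call:
apply_moves(commands=[[0.001, 0.015, 0, 0.001, 0, -0.001, 0.08], [0.002, 0.03, 0, 0.002, 0, -0.003, 0.08], [0.003, 0.045, 0, 0.003, 0, -0.005, 0.08]])

```text
time_s: 11.3
tcp_pos: [695.3, -104.4, 164.4]
tcp_rot: [0.444, 0.857, 0.12, -0.233]
wrist_force: [-1.2, 0.1, -1.0]
finger_gap: 39.9
grasp_force: 0.6
```

Run:
```python
from h import *
rep(A0+np.radians(41.4))
```

```text
11.3 F [ 0.1 -1.   1.3] 39.8530972822405 0.5683610262349248 [0.004, 0.0, 0.007, -0.001, -0.001, 0.001]
cover box [274. 211. 331. 278.]
30 [265. 234. 321. 274.]
36 [270. 234. 326. 275.]
40 [274. 234. 330. 275.]
45 [278. 235. 334. 275.]
50 [283. 234. 339. 275.]
```

Call:
apply_moves(commands=[[0.001, 0.015, 0, 0.001, 0, -0.001, 0.08], [0.002, 0.03, 0, 0.002, 0, -0.003, 0.08], [0.003, 0.045, 0, 0.003, 0, -0.005, 0.08]])

```text
time_s: 11.7
tcp_pos: [697.3, -102.6, 164.7]
tcp_rot: [0.428, 0.865, 0.114, -0.236]
wrist_force: [-7.5, -5.2, 1.7]
finger_gap: 40.0
grasp_force: 4.6
```

Call:
apply_moves(commands=[[0.001, 0.015, 0, 0.001, 0, -0.001, 0.08], [0.002, 0.03, 0, 0.002, 0, -0.003, 0.08], [0.003, 0.045, 0, 0.003, 0, -0.005, 0.08]])

```text
time_s: 12.0
tcp_pos: [698.3, -101.3, 164.7]
tcp_rot: [0.413, 0.872, 0.108, -0.241]
wrist_force: [-17.1, -9.3, 2.9]
finger_gap: 40.5
grasp_force: 9.5
```

Run:
```python
from h import *
rep(A0+np.radians(45.4))
```

```text
12.0 F [  4.5 -19.1  -0.4] 40.53413731877564 9.543041931465268 [-0.001, 0.048, 0.007, -0.002, -0.002, 0.001]
cover box [277. 211. 331. 277.]
30 [265. 234. 321. 274.]
36 [270. 234. 326. 275.]
40 [274. 234. 330. 275.]
45 [278. 235. 334. 275.]
50 [283. 234. 339. 275.]
```

Force has risen to 19 N and the arm has stopped near 42°, so the pin is probably in the notch. I'll centre the fingers, then push back gently to check the lock.

Call:
apply_moves(commands=[[0, -0.05, 0, 0, 0, 0, 0.08], [0, -0.1, 0, 0, 0, 0, 0.08], [0, -0.1, 0, 0, 0, 0, 0.08]])

```text
time_s: 12.4
tcp_pos: [694.1, -105.4, 164.7]
tcp_rot: [0.413, 0.872, 0.111, -0.237]
wrist_force: [0.3, 0.3, 0.5]
finger_gap: 40.2
grasp_force: 0.0
```

Call:
apply_moves(commands=[[0, -0.03, 0, 0, 0, 0, 0.08], [0, -0.06, 0, 0, 0, 0, 0.08], [0, -0.09, 0, 0, 0, 0, 0.08], [0, -0.12, 0, 0, 0, 0, 0.08], [0, -0.12, 0, 0, 0, 0, 0.08]])

```text
time_s: 12.9
tcp_pos: [684.6, -112.7, 164.5]
tcp_rot: [0.412, 0.872, 0.111, -0.238]
wrist_force: [0.1, 0.1, 0.1]
finger_gap: 40.2
grasp_force: 0.4
```

Run:
```python
from h import *
rep(A0+np.radians(42))
```

```text
12.9 F [ 0.   0.2 -0.1] 40.198460983876544 0.4488254338502884 [0.0, 0.15, 0.006, -0.006, -0.001, 0.009]
cover box [275. 210. 331. 280.]
30 [265. 234. 321. 274.]
36 [270. 234. 326. 275.]
40 [274. 234. 330. 275.]
45 [278. 235. 334. 275.]
50 [283. 234. 339. 275.]
```

Call:
apply_moves(commands=[[0, -0.02, 0, 0, 0, 0, 0.08], [0, -0.04, 0, 0, 0, 0, 0.08], [0, -0.06, 0, 0, 0, 0, 0.08], [0, -0.06, 0, 0, 0, 0, 0.08]])

```text
time_s: 13.4
tcp_pos: [682.7, -114.4, 164.7]
tcp_rot: [0.412, 0.873, 0.113, -0.235]
wrist_force: [11.1, 6.8, -2.4]
finger_gap: 40.6
grasp_force: 6.6
```

Run:
```python
from h import *
rep(A0+np.radians(42))
```

```text
13.4 F [-2.8 12.9  1.2] 40.556257097670276 6.609314829111099 [-0.0, 0.175, 0.009, -0.005, -0.001, 0.01]
cover box [275. 212. 329. 278.]
30 [265. 234. 321. 274.]
36 [270. 234. 326. 275.]
40 [274. 234. 330. 275.]
45 [278. 235. 334. 275.]
50 [283. 234. 339. 275.]
```

Locked both ways. Centring, opening and backing out along the tool axis.

Call:
apply_moves(commands=[[0, 0.05, 0, 0, 0, 0, 0.08], [0, 0.1, 0, 0, 0, 0, -0.2], [0, 0.1, 0, 0, 0, 0, -0.6], [0, 0.1, 0, 0, 0, 0, -1], [0, 0.1, 0, 0, 0, 0, -1], [0, 0.1, 0, 0, 0, 0, -1], [0, 0.1, 0, 0, 0, 0, -1]])

```text
time_s: 14.2
tcp_pos: [687.5, -110.5, 164.5]
tcp_rot: [0.413, 0.872, 0.111, -0.238]
wrist_force: [0.0, -0.2, 0.6]
finger_gap: 79.9
grasp_force: 0.0
```

Call:
apply_moves(commands=[[0, 0, -0.2, 0, 0, 0, -1], [0, 0, -0.5, 0, 0, 0, -1], [0, 0, -0.9, 0, 0, 0, -1], [0, 0, -1, 0, 0, 0, -1], [0, 0, -1, 0, 0, 0, -1]])

```text
time_s: 14.7
tcp_pos: [721.0, -150.5, 253.1]
tcp_rot: [0.413, 0.873, 0.111, -0.235]
wrist_force: [0.3, -0.0, -0.5]
finger_gap: 86.6
grasp_force: 0.0
```

Call:
apply_moves(commands=[[-0.3, 0, -0.3, 0, 0, 0, -1], [-0.6, 0, -0.6, 0, 0, 0, -1], [-0.8, 0, -0.8, 0, 0, 0, -1], [-0.8, 0, -0.8, 0, 0, 0, -1], [-0.8, 0, -0.8, 0, 0, 0, -1]])

```text
time_s: 15.2
tcp_pos: [754.5, -219.4, 266.3]
tcp_rot: [0.416, 0.873, 0.114, -0.226]
wrist_force: [0.4, 1.1, 0.1]
finger_gap: 86.8
grasp_force: 0.0
```

Run:
```python
from h import *
s=state();print(s["time_s"],s["tcp_pos"],s["wrist_force"])
b=get_image("top")
for n in("top","side"):
    if n=="side": a=get_image("side")
    print(n,[(round(d["score"],2),(np.array(d["box"])*[560,420,560,420]).round(1)) for o in("knob","cover") for d in search_frame(o,n)[:1]])
for deg in (41,42,43,44):
  c=YAW+np.radians(deg);e=(PX+165*np.cos(c),PY+165*np.sin(c),126,90)
  print(deg,ext("top",e).round(1),ext("side",e).round(1))
  for dr in(0,4,12):
    u=-np.array([np.cos(c),np.sin(c),0]);k=u/2+[0,0,.866];C=np.array([PX,PY,175])+135*u+dr*k;t=np.cross(u,[0,0,1]);w=np.cross(k,t)
    P=np.vstack([C+h*k+14*(np.cos(q)*t+np.sin(q)*w) for h in(-16,16) for q in A])
    pp=proj("top",P);print("  draw",dr,pp.min(0).round(1),pp.max(0).round(1))
cv2.imwrite("pics/f.png",np.hstack([cv2.resize(a[130:290,220:420],(400,320),interpolation=2),cv2.resize(b[150:270,220:370],(400,320),interpolation=2)])[:,:,::-1])
```

```text
15.2 [ 754.48022127 -219.38434265  266.32424688] [0.38662934 1.10199975 0.10811894]
top [(0.85, array([205.2, 186.8, 331. , 281.5]))]
side [(0.69, array([186. , 193.1, 375.5, 335.8])), (0.61, array([274.8, 214.8, 329.7, 275.7]))]
41 [203.3 218.3 266.6 281.4] [274.9 234.5 330.7 275.4]
  draw 0 [316.6 182.5] [331.  196.4]
  draw 4 [317.3 181.9] [331.7 195.8]
  draw 12 [318.7 180.6] [333.2 194.6]
42 [203.8 219.1 267.1 282.3] [275.8 234.5 331.6 275.4]
  draw 0 [316.1 181.8] [330.5 195.8]
  draw 4 [316.8 181.2] [331.2 195.2]
  draw 12 [318.2 179.9] [332.7 193.9]
43 [204.4 219.9 267.7 283.1] [276.7 234.5 332.4 275.4]
  draw 0 [315.6 181.1] [330.  195.1]
  draw 4 [316.3 180.4] [330.7 194.5]
  draw 12 [317.7 179.1] [332.1 193.3]
44 [205.  220.7 268.3 284. ] [277.6 234.5 333.3 275.4]
  draw 0 [315.2 180.4] [329.4 194.5]
  draw 4 [315.8 179.7] [330.2 193.9]
  draw 12 [317.2 178.4] [331.6 192.6]
```

View pics/f.png

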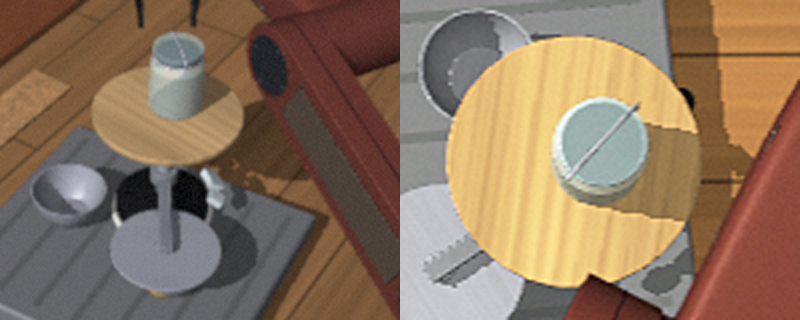

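The cover lies over the potato bowl. The knob's visible edge, near px (330,183), matches the fully-home prediction, whereas a drawn plunger would show it at about (333,180). The gripper is clear and the jar and empty bowl haven't moved.

```bash
python3 -c "
from plant import *
print(sign_off())"
```

```text
the job is handed in; nothing more can be done
None
```

The cover is over the potato bowl with the plunger in its notch: pushed both ways, the arm held, and the last picture shows the knob fully home. The gripper is clear and the job was handed in at about 15 s; no verdict came back.

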